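Nest the terracotta pots on their saucer

TASK

Clear the cart by nesting the loose terracotta on the large saucer, wherever that lies, one piece after another: first the squat pot in the saucer, then the tall pot in the squat pot, then the rimmed pot in the tall pot with its rim resting on the tall pot's rim, and last the small saucer on top as a cover. All stay right way up and sit fully home; set the pieces down rather than drop them, and leave the watering can, sprayer, trowel and marker stick where they are.

Things in the scene. Friction and masses are not known exactly. Their poses are not given: they have to be found in the camera images.
- saucer_mid (a point): The large saucer: terracotta, loose, 120 mm across the rim, 16 mm high, floor 6 mm thick, sloping wall 6 mm; its flat inner floor is about 94 mm across. The base of the stack; it starts flat on the cart among the pots. The point is on its axis, half-way up; z is its axis (up). Round, so yaw means nothing.
- squat_mid (a point): The squat pot: open terracotta pot, outside 70 mm across from 20 mm height up to the rim, 62 mm at the foot, 50 mm high, wall 5 mm (mouth 60 mm), floor 6 mm thick. Starts upright on the cart. The point is on its axis, half-way up; z is its axis (up). Round, so yaw means nothing.
- long_mid (a point): The tall pot: slender open terracotta pot, outside 54 mm across from 70 mm height up to the rim, tapering to 42 mm at the foot, 95 mm high, wall 4 mm (mouth 46 mm), floor 6 mm thick. Starts upright on the cart. The point is on its axis, half-way up; z is its axis (up). Round, so yaw means nothing.
- rimpot_mid (a point): The rimmed pot: terracotta pot 61 mm high with a broad straight rim. The rim is 62 mm across and takes up the top 25 mm (mouth 52 mm); a flat shoulder under the rim, 36 mm above the foot; below it the narrow body is 40 mm across at the shoulder and 30 mm at the foot. The body goes into the tall pot and the shoulder rests on the tall pot's rim. Starts upright on the cart. The point is on its axis, half-way up; z is its axis (up). Round, so yaw means nothing.
- cover_mid (a point): The small saucer: shallow terracotta saucer 70 mm across the rim (68 mm at the underside of its dish), 20 mm high in all: a foot disc 42 mm across and 5 mm high below a 15 mm high dish. The foot drops into the 52 mm mouth of the rimmed pot and the dish rests on its rim. Starts right way up on the cart. The point is on its axis, half-way up; z is its axis (up). Round, so yaw means nothing.
- can_mid (a point): Bystander: yellow plastic watering can, body 124 mm across and 125 mm high, handle to 172 mm, spout reaching 170 mm out along its x. The point is on the body's axis, 62 mm up. Leave it standing.
- sprayer_mid (a point): Bystander: small garden sprayer, white bottle 90 mm across with a green head and black trigger lever, 208 mm high. The point is on its axis, 100 mm up. Leave it standing.
- trowel_mid (a point): Bystander: aluminium trowel with wooden handle lying flat, about 330 mm long along its x (blade to +x, 70 mm wide, 170 mm from the point to the blade's tip; handle 27 mm thick). Leave it lying.
- marker_mid (a point): Bystander: wooden plant marker stick lying flat among the pots, about 140 mm long along its x, 18 mm wide, 4 mm thick. Leave it lying.

How it is judged:
By the outcome, as a careful person would: the job done as asked, in the order asked, and still so for the second after the job is handed in, with the robot touching nothing.
It also fails if it takes over 122 s, if anything falls off the work surface, if the arm or the gripper's body presses on something with over 40 N, if the wrist force passes 120 N, or if a joint passes its speed limit or range.

ROBOT

A 6-joint arm with a two-finger parallel gripper is mounted at the origin on the work surface. World frame = base frame: x ahead of the robot, y to its left, z up, the work surface at z = 0. Lengths are in m, angles in degrees, forces in N, time in s.
With the tool pointing down it reaches from about 0.4 to 0.825 m from the base axis. Payload 7 kg.
Tool frame: the origin (TCP) lies at the very end of the fingers, on their centre line; the grasp point (between the pads) lies 19 mm behind it; z points along the fingers, y is the line along which they close (so a half turn about z gives the same grasp; the last joint's range is limited). The gripper opens to 88 mm and grips with 3 to 60 N. Pads are 19 mm wide; open, the fingers measure 130 mm over their backs; the gripper's body (78 mm by 193 mm) begins 47 mm behind the grasp point.
Start: joints at [89.674, 20.546, 0.682, 0, -70.136, -16.507], TCP at [0.195, 0.646, 0.227] pointing down, gripper open.
Joint ranges: [-176.03, 176.03], [-82.01, 121.73], [-58.28, 71.71], [-173.87, 95.51], [-174.79, -0.11], [-173.66, 173.66]. Speed limits (degrees/s): [136.94, 136.94, 172.46, 180, 180, 180].

INTERFACE

Orientations are given as [roll, pitch, yaw] about the fixed x, y, z axes, in that order (R = Rz(yaw) Ry(pitch) Rx(roll)).
In Python, from plant import r gives the robot as it stands. The module is installed in compiled form; this text tells all that it offers.
- The arm moves only by the tool jog_arm, never from a script. Its arguments are lists of equal length, an entry for each row: "travel": the shift along the tool's x, y, z each as a share of 50 cm, from -1 to 1, a list of three; "dr": the turn, a rotation vector about the tool's x, y, z each as a share of 360 degrees, from -1 to 1, a list of three; "claw": the opening, from 0 (shut) to 1 (fully open). A call has exactly 10 rows; each row is the pose to reach, as a shift and turn from the pose commanded when the call began, along the tool's axes at that moment, turning the shorter way round; what a row does not reach only later rows make up. A row lasts 1/8 s, in which the tool goes at most 62.5 mm and 10.7 degrees, less where a joint would pass 70% of its speed; a pose out of reach is approached as far as the arm can. A call with a number of a shift or a turn outside -1 to 1 is refused whole. A call with a gripper value outside its range is refused whole. The fingers move at their own pace and stop on an object; "newtons" is the grip in N (left out, the last holds). Time passes only in rows, so rows that repeat a pose let the fingers close, or fill a call up. It gives the time, the measured TCP pose, the force, the opening and the grip force at its end, in the units of the state.
- r.get_state(): the state, without advancing time (a new reading comes with each control period).
- r.capture(name): name is "side" or "top"; returns a dict with "pixels" (400x640x3 uint8, red, green, blue), "range_z" (400x640 float32, m along the optical axis (not along the pixel's ray), 0 where there is no reading), "fx", "fy", "cx", "cy" (pixels), "position" and "attitude" of the camera in the world. Camera axes: x right, y up, looking along -z (the intrinsics and any distortion apply to the point x, -y, -z); pixel columns grow to the right and rows downward; lengths in m; the calibration is good to about 2 mm. A picture is of the moment at which its call begins.
- r.close_job(): hands the job in; it is judged then, once.
Trained networks look in the newest picture that a camera, given by its name, has taken for a name from the list of things; names that differ only in an ending like _2 or _b are one class to them, and where a whole thing is asked for, a point or a joint stands for the part that bears it (a point fixed in the world has none). Each returns a list of dicts, best first, with "conf" (0 to 1); they miss things now and then, are a little off and sometimes report something else, mostly with a low value. They report only what shows in the picture. A call takes as long as a camera call.
- r.boxes_of(name, camera): "extent" ([left, top, right, bottom] in pixels, round what is visible of it).
- r.regions_of(name, camera): "pixels" (400x640 bool, what is visible of it) and "extent" ([left, top, right, bottom] in pixels, round what is visible of it).
- r.tip_of(name, camera): "at" ([column, row] in pixels: a listed point, or the origin of a listed thing).
The state is a dict: "time_s": time; "joints": joint angles; "qd": joint speeds; "joint_torque": joint torques, N m; "tcp_pos": TCP position; "eef_rot": TCP orientation; "contact_force": force on the tool from outside, world axes, zero at the start; "moment": the same for the moment, N m; "gripper_width": finger opening in m; "gripper_force": force on a finger pad.
Only numpy, scipy, OpenCV 4.12 (cv2) and the standard library are available. Lean on these libraries where they do the work, as an engineer would, in place of code of your own. Each camera call takes 0.05 s, during which the arm holds its last target. There are 200 camera calls.

## Working session

There is one attempt and no reset: what is moved stays moved. The work goes in short steps, Python scripts to look and compute and a tool call to move; the robot and the scene stay as the last step left them, time stands still between calls to the robot, and variables do not carry over. Pictures are saved under pics/ and viewed, at most 14 in all, crops included, and the job is handed in when it is done.

Besides the shell and the picture viewer there is one more tool, called in YAML: its name, and indented under it one key for each argument. jog_arm: Moves the arm, as the interface text tells. Its arguments: {"type":"object","properties":{"travel":{"type":"array"},"dr":{"type":"array"},"claw":{"type":"array"},"newtons":{"type":"number"}},"required":["travel","dr","claw"]}

```bash
mkdir -p pics
cat > h.py <<'E'
import numpy as np,cv2
from plant import r
from scipy.spatial.transform import Rotation as R
def att(a):
    a=np.array(a,float)
    return a if a.shape==(3,3) else (R.from_euler('xyz',a,degrees=True).as_matrix() if a.size==3 else R.from_quat(a).as_matrix())
def cloud(c):
    v,u=np.mgrid[0:400,0:640]; z=c["range_z"]
    p=np.stack([(u-c["cx"])/c["fx"]*z,-(v-c["cy"])/c["fy"]*z,-z],-1)
    return p@att(c["attitude"]).T+np.array(c["position"])
def save(c,n): cv2.imwrite("pics/"+n+".png",c["pixels"][:,:,::-1])
E
python3 - <<'E'
from h import *
s=r.get_state();print(s)
for n in("top","side"):
    c=r.capture(n);save(c,n+"0");print(n,c["position"],c["attitude"],c["fx"],[k for k in c])
    P=cloud(c)
    for k in "saucer squat long rimpot cover can sprayer trowel marker".split():
        for g in r.regions_of(k+"_mid",n)[:2]:
            q=P[g["pixels"]&(c["range_z"]>0)]
            if len(q):print(k,round(g["conf"],2),[int(x) for x in g["extent"]],"min",np.percentile(q,2,axis=0).round(3),"max",np.percentile(q,98,axis=0).round(3))
E
```

```text
{'time_s': 0.0, 'joints': array([ 8.96726306e+01,  2.05907102e+01,  6.32748280e-01, -2.10158404e-02,
       -7.01377633e+01, -1.65074384e+01]), 'qd': array([-0.01508915, -0.01102343,  0.1135288 , -0.02578409,  0.07349906,
       -0.01068494]), 'joint_torque': array([ 6.80249996e-04, -5.82713342e+01,  2.93061697e+01,  6.99723691e+00,
        7.02699821e-03, -1.52410912e-04]), 'tcp_pos': array([0.19536134, 0.64557305, 0.22562029]), 'eef_rot': array([ 1.79902606e+02, -8.26018949e-03, -1.68419577e+01]), 'contact_force': array([-9.27234099e-02,  2.17237750e-04, -9.05564998e-01]), 'moment': array([ 0.02647287,  0.0372149 , -0.02765731]), 'gripper_force': 0.0, 'gripper_width': 0.08791695532846341}
top [0.34697421 0.05505463 1.38468813] [ 10.38325598   0.09408345 -89.40040764] 470.6478529066951 ['pixels', 'range_z', 'fx', 'fy', 'cx', 'cy', 'position', 'attitude']
saucer 0.69 [320, 221, 360, 264] min [ 0.442 -0.066  0.001] max [0.546 0.039 0.019]
squat 0.68 [246, 234, 273, 256] min [0.449 0.185 0.   ] max [0.514 0.248 0.054]
long 0.62 [381, 189, 401, 211] min [ 0.583 -0.18  -0.001] max [ 0.64
[... 991 characters left out ...]
.005] max [0.511 0.249 0.05 ]
long 0.8 [339, 237, 358, 272] min [ 0.582 -0.181  0.006] max [ 0.63  -0.13   0.096]
rimpot 0.62 [280, 281, 309, 312] min [ 0.418 -0.272  0.006] max [ 0.475 -0.214  0.062]
cover 0.71 [303, 192, 324, 207] min [ 0.564  0.097 -0.002] max [0.628 0.168 0.021]
can 0.81 [219, 94, 291, 148] min [0.376 0.464 0.007] max [0.6   0.592 0.168]
sprayer 0.78 [383, 273, 431, 342] min [ 0.624 -0.423  0.005] max [ 0.72  -0.352  0.209]
trowel 0.76 [290, 130, 362, 170] min [ 0.564  0.303 -0.002] max [0.843 0.475 0.027]
trowel 0.19 [304, 190, 323, 208] min [0.568 0.098 0.005] max [0.626 0.164 0.021]
marker 0.16 [337, 239, 358, 274] min [ 0.582 -0.181  0.003] max [ 0.631 -0.13   0.096]
```

```bash
cat >> h.py <<'E'
from scipy.optimize import least_squares
def fit(P,c0,rad,zlo,zhi):
    "centre of a rim of known outer radius: outermost points of the top band, per bearing"
    q=P.reshape(-1,3); c=np.array(c0,float)
    q=q[(q[:,2]>zlo)&(q[:,2]<zhi)&(np.hypot(*(q[:,:2]-c).T)<rad+.02)]
    if len(q)<8: return None
    for _ in range(5):
        d=q[:,:2]-c; a=(np.arctan2(d[:,1],d[:,0])//(np.pi/12)).astype(int); h=np.hypot(*d.T)
        e=np.array([q[a==k][h[a==k].argmax(),:2] for k in set(a)])
        f=lambda x:np.hypot(e[:,0]-x[0],e[:,1]-x[1])-rad
        c=least_squares(f,c,loss="soft_l1",f_scale=.001).x
    return c.round(4),len(e),np.abs(f(c)).mean().round(4),np.percentile(q[:,2],90).round(4)
E
python3 - <<'E'
from h import *
T=dict(saucer=(.494,-.013,.060,.016),squat=(.481,.216,.035,.050),long=(.609,-.154,.027,.095),rimpot=(.448,-.24,.031,.061),cover=(.597,.134,.035,.020))
for n in("top","side"):
    c=r.capture(n);P=cloud(c)
    for k,(x,y,rd,h) in T.items(): print(n,k,fit(P,(x,y),rd,h-.007,h+.008))
    if n=="top":
        im=c["pixels"][130:310,90:510,::-1]; cv2.imwrite("pics/t.png",cv2.resize(im,None,fx=1.9,fy=1.9,interpolation=cv2.INTER_CUBIC))
    print(n,"table z",np.median(P[:,:,2][abs(P[:,:,2])<.01]))
E
```

```text
top saucer (array([ 0.493 , -0.0123]), 24, np.float64(0.0023), np.float64(0.0185))
top squat (array([0.4814, 0.2176]), 24, np.float64(0.0008), np.float64(0.0523))
top long (array([ 0.6081, -0.1518]), 24, np.float64(0.0008), np.float64(0.0977))
top rimpot (array([ 0.4478, -0.2389]), 24, np.float64(0.0009), np.float64(0.0642))
top cover (array([0.5973, 0.1333]), 24, np.float64(0.0016), np.float64(0.0227))
top table z 0.0002575222233998087
side saucer (array([ 0.4922, -0.0149]), 24, np.float64(0.0011), np.float64(0.0169))
side squat (array([0.4807, 0.2139]), 24, np.float64(0.0018), np.float64(0.0503))
side long (array([ 0.6076, -0.1548]), 24, np.float64(0.001), np.float64(0.0965))
side rimpot (array([ 0.4469, -0.2418]), 24, np.float64(0.0007), np.float64(0.0622))
side cover (array([0.596 , 0.1296]), 24, np.float64(0.0011), np.float64(0.0209))
side table z -0.0006924558631733468
```

View pics/t.png

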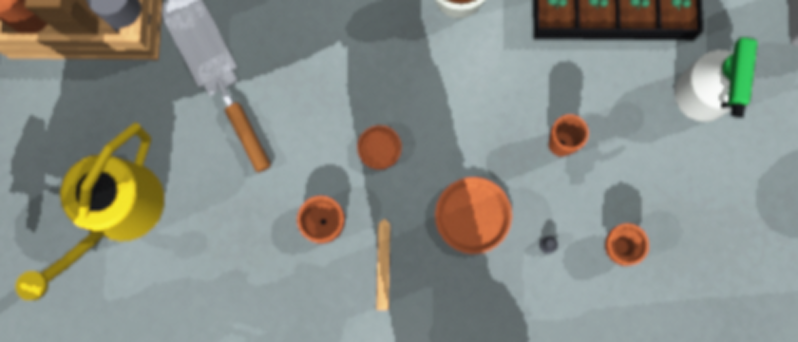

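jog_arm:
  travel:
    - [0.7966,0.6574,0]
    - [0.7966,0.6574,0]
    - [0.7966,0.6574,0]
    - [0.7966,0.6574,0]
    - [0.7966,0.6574,0]
    - [0.7966,0.6574,0]
    - [0.7966,0.6574,0]
    - [0.7966,0.6574,0.0]
    - [0.7966,0.6574,0.0]
    - [0.7966,0.6574,0.0]
  dr:
    - [0,0,-0.0468]
    - [0,0,-0.0468]
    - [0,0,-0.0468]
    - [0,0,-0.0468]
    - [0,0,-0.0468]
    - [0,0,-0.0468]
    - [0,0,-0.0468]
    - [0,0,-0.0468]
    - [0,0,-0.0468]
    - [0,0,-0.0468]
  claw: [1,1,1,1,1,1,1,1,1,1]
  newtons: 15

```text
time_s: 2.35
tcp_pos: [0.482, 0.2152, 0.2266]
eef_rot: [-180.0, -0.0, -0.1]
contact_force: [-0.3, 0.8, 1.0]
gripper_width: 0.0875
gripper_force: 0.0
```

Run:
```python
from h import *
c=r.capture("top");P=cloud(c);print(P[252:265,372:385,:].reshape(-1,3)[np.argsort(P[252:265,372:385,2].ravel())[-12:]].round(3))
```

```text
[[ 0.451 -0.13   0.031]
 [ 0.445 -0.13   0.031]
 [ 0.451 -0.127  0.031]
 [ 0.448 -0.13   0.031]
 [ 0.445 -0.121  0.032]
 [ 0.454 -0.133  0.032]
 [ 0.451 -0.121  0.033]
 [ 0.445 -0.124  0.033]
 [ 0.445 -0.133  0.033]
 [ 0.448 -0.127  0.034]
 [ 0.453 -0.13   0.035]
 [ 0.347  0.055  1.385]]
```

jog_arm:
  travel:
    - [-0.002,0,0.1]
    - [-0.002,0,0.2]
    - [-0.002,0,0.29]
    - [-0.002,0,0.36]
    - [-0.002,0,0.413]
    - [-0.002,0,0.413]
    - [-0.002,0,0.413]
    - [-0.002,0,0.413]
    - [-0.002,0,0.413]
    - [-0.002,0,0.413]
  dr:
    - [0,0,0]
    - [0,0,0]
    - [0,0,0]
    - [0,0,0]
    - [0,0,0]
    - [0,0,0]
    - [0,0,0]
    - [0,0,0]
    - [0,0,0]
    - [0,0,0]
  claw: [1,1,1,1,1,1,0.7,0.7,0.7,0.7]
  newtons: 20

```text
time_s: 3.65
tcp_pos: [0.4811, 0.217, 0.0214]
eef_rot: [-179.9, -0.1, 0.0]
contact_force: [-3.4, 2.4, 7.4]
gripper_width: 0.0685
gripper_force: 20.0
```

```bash
cat > hold.py <<'E'
from h import *
import sys
x,y,rd,z=map(float,sys.argv[1:5])
print(r.get_state()["tcp_pos"].round(4),r.get_state()["gripper_width"])
for n in("top","side"): print(n,fit(cloud(r.capture(n)),(x,y),rd,z-.007,z+.008))
E
python3 hold.py .481 .216 .035 .05
```

```text
[0.4811 0.217  0.0214] 0.06854109484132834
top (array([0.4819, 0.2208]), 8, np.float64(0.001), np.float64(0.052))
side (array([0.4809, 0.214 ]), 5, np.float64(0.0092), np.float64(0.0562))
```

jog_arm:
  travel:
    - [0,0,-0.06]
    - [0,0,-0.15]
    - [0,0.05,-0.2]
    - [0.01,0.12,-0.2]
    - [0.015,0.2,-0.2]
    - [0.02,0.28,-0.2]
    - [0.023,0.36,-0.2]
    - [0.023,0.42,-0.2]
    - [0.023,0.459,-0.2]
    - [0.023,0.459,-0.2]
  dr:
    - [0,0,0]
    - [0,0,0]
    - [0,0,0]
    - [0,0,0]
    - [0,0,0]
    - [0,0,0]
    - [0,0,0]
    - [0,0,0]
    - [0,0,0]
    - [0,0,0]
  claw: [0.7,0.7,0.7,0.7,0.7,0.7,0.7,0.7,0.7,0.7]

```text
time_s: 5.0
tcp_pos: [0.4917, -0.0146, 0.1203]
eef_rot: [-180.0, -0.0, -0.1]
contact_force: [-0.1, -0.5, -1.2]
gripper_width: 0.0686
gripper_force: 20.0
```

```bash
python3 hold.py .4926 -.0136 .035 .15
```

```text
[ 0.4917 -0.0146  0.1203] 0.06857376613353434
top (array([ 0.493 , -0.0141]), 4, np.float64(0.0003), np.float64(0.152))
side (array([ 0.4926, -0.017 ]), 10, np.float64(0.0049), np.float64(0.1557))
```

jog_arm:
  travel:
    - [0,-0.002,0.05]
    - [0,-0.002,0.1]
    - [0,-0.002,0.135]
    - [0,-0.002,0.155]
    - [0,-0.002,0.168]
    - [0,-0.002,0.176]
    - [0,-0.002,0.182]
    - [0,-0.002,0.186]
    - [0,-0.002,0.188]
    - [0,-0.002,0.188]
  dr:
    - [0,0,0]
    - [0,0,0]
    - [0,0,0]
    - [0,0,0]
    - [0,0,0]
    - [0,0,0]
    - [0,0,0]
    - [0,0,0]
    - [0,0,0]
    - [0,0,0]
  claw: [0.7,0.7,0.7,0.7,0.7,0.7,0.7,0.7,0.7,0.7]

```text
time_s: 6.35
tcp_pos: [0.4923, -0.0124, 0.0273]
eef_rot: [-180.0, -0.1, 0.0]
contact_force: [-5.3, 0.9, 13.0]
gripper_width: 0.0689
gripper_force: 20.0
```

jog_arm:
  travel:
    - [0,0,0]
    - [0,0,0]
    - [0,0,0]
    - [0,0,-0.06]
    - [0,0,-0.16]
    - [0,0,-0.26]
    - [0.07,0.085,-0.33]
    - [0.14,0.17,-0.33]
    - [0.21,0.255,-0.33]
    - [0.231,0.281,-0.33]
  dr:
    - [0,0,0]
    - [0,0,0]
    - [0,0,0]
    - [0,0,0]
    - [0,0,0]
    - [0,0,0]
    - [0,0,0]
    - [0,0,0]
    - [0,0,0]
    - [0,0,0]
  claw: [0.85,1,1,1,1,1,1,1,1,1]

```text
time_s: 7.6
tcp_pos: [0.6087, -0.1552, 0.19]
eef_rot: [180.0, 0.1, -0.1]
contact_force: [-1.1, 0.2, 0.1]
gripper_width: 0.0875
gripper_force: 0.0
```

Run:
```python
from h import *
print(r.get_state()["tcp_pos"].round(4))
for n in("top","side"):
    c=r.capture(n);P=cloud(c)
    print(n,"squat",fit(P,(.493,-.014),.035,.050,.064),"saucer",fit(P,(.493,-.014),.06,.010,.023),"long",fit(P,(.608,-.153),.027,.088,.103))
    if n=="side": cv2.imwrite("pics/a.png",cv2.resize(c["pixels"][200:290,250:370,::-1],None,fx=5,fy=5,interpolation=cv2.INTER_CUBIC))
```

```text
[ 0.6087 -0.1552  0.19  ]
top squat None saucer None long (array([ 0.6089, -0.1513]), 13, np.float64(0.0004), np.float64(0.0981))
side squat (array([ 0.4921, -0.0147]), 24, np.float64(0.0008), np.float64(0.0573)) saucer (array([ 0.4917, -0.0154]), 24, np.float64(0.0052), np.float64(0.0196)) long (array([ 0.6076, -0.1544]), 24, np.float64(0.001), np.float64(0.0961))
```

View pics/a.png

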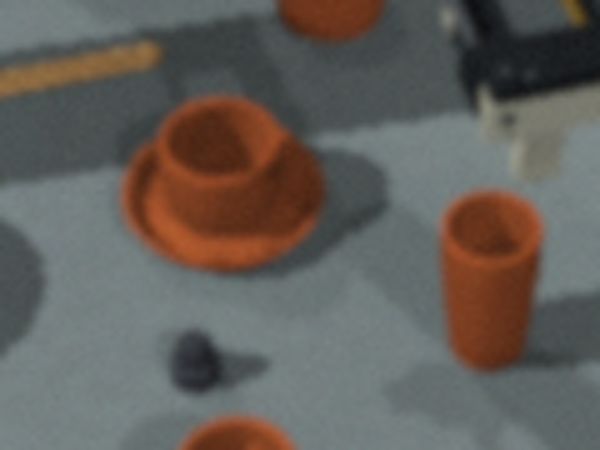

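jog_arm:
  travel:
    - [0,-0.003,0.05]
    - [0,-0.003,0.12]
    - [0,-0.003,0.19]
    - [0,-0.003,0.235]
    - [0,-0.003,0.254]
    - [0,-0.003,0.254]
    - [0,-0.003,0.254]
    - [0,-0.003,0.254]
    - [0,-0.003,0.254]
    - [0,-0.003,0.254]
  dr:
    - [0,0,0]
    - [0,0,0]
    - [0,0,0]
    - [0,0,0]
    - [0,0,0]
    - [0,0,0]
    - [0,0,0]
    - [0,0,0]
    - [0,0,0]
    - [0,0,0]
  claw: [1,1,1,1,1,0.8,0.7,0.55,0.5,0.5]
  newtons: 20

```text
time_s: 8.95
tcp_pos: [0.6081, -0.1516, 0.0647]
eef_rot: [180.0, -0.1, 0.0]
contact_force: [-0.7, 1.4, 4.0]
gripper_width: 0.0539
gripper_force: 20.0
```

jog_arm:
  travel:
    - [0,0,-0.06]
    - [0,0,-0.14]
    - [0,0,-0.2]
    - [-0.04,-0.05,-0.2]
    - [-0.09,-0.11,-0.2]
    - [-0.14,-0.17,-0.2]
    - [-0.19,-0.23,-0.2]
    - [-0.22,-0.265,-0.2]
    - [-0.232,-0.278,-0.2]
    - [-0.232,-0.278,-0.2]
  dr:
    - [0,0,0]
    - [0,0,0]
    - [0,0,0]
    - [0,0,0]
    - [0,0,0]
    - [0,0,0]
    - [0,0,0]
    - [0,0,0]
    - [0,0,0]
    - [0,0,0]
  claw: [0.5,0.5,0.5,0.5,0.5,0.5,0.5,0.5,0.5,0.5]

```text
time_s: 10.2
tcp_pos: [0.4915, -0.0122, 0.1642]
eef_rot: [-180.0, -0.0, 0.1]
contact_force: [0.6, 0.2, -1.8]
gripper_width: 0.0542
gripper_force: 20.0
```

```bash
python3 hold.py .492 -.0134 .027 .195
```

```text
[ 0.4915 -0.0122  0.1642] 0.054228283000084435
top None
side None
```

jog_arm:
  travel:
    - [0,0,0.04]
    - [0,0,0.08]
    - [0,0,0.115]
    - [0,0,0.14]
    - [0,0,0.155]
    - [0,0,0.164]
    - [0,0,0.17]
    - [0,0,0.174]
    - [0,0,0.177]
    - [0,0,0.177]
  dr:
    - [0,0,0]
    - [0,0,0]
    - [0,0,0]
    - [0,0,0]
    - [0,0,0]
    - [0,0,0]
    - [0,0,0]
    - [0,0,0]
    - [0,0,0]
    - [0,0,0]
  claw: [0.5,0.5,0.5,0.5,0.5,0.5,0.5,0.5,0.5,0.5]

```text
time_s: 11.55
tcp_pos: [0.4924, -0.0123, 0.0767]
eef_rot: [-180.0, -0.1, 0.1]
contact_force: [-1.7, 0.4, 6.1]
gripper_width: 0.054
gripper_force: 20.0
```

jog_arm:
  travel:
    - [0,0,0]
    - [0,0,0]
    - [0,0,-0.05]
    - [0,0,-0.14]
    - [0,0,-0.25]
    - [-0.015,0.1,-0.25]
    - [-0.04,0.21,-0.25]
    - [-0.06,0.32,-0.25]
    - [-0.08,0.42,-0.25]
    - [-0.089,0.455,-0.25]
  dr:
    - [0,0,0]
    - [0,0,0]
    - [0,0,0]
    - [0,0,0]
    - [0,0,0]
    - [0,0,0]
    - [0,0,0]
    - [0,0,0]
    - [0,0,0]
    - [0,0,0]
  claw: [0.75,0.85,0.9,0.95,1,1,1,1,1,1]

```text
time_s: 12.8
tcp_pos: [0.4463, -0.2421, 0.2004]
eef_rot: [180.0, 0.0, -0.1]
contact_force: [0.7, 1.0, 0.6]
gripper_width: 0.0876
gripper_force: 0.0
```

Run:
```python
from h import *
print(r.get_state()["tcp_pos"].round(4))
for n in("top","side"):
    c=r.capture(n);P=cloud(c)
    print(n,"long",fit(P,(.492,-.0134),.027,.100,.115),"rimpot",fit(P,(.4475,-.240),.031,.054,.069))
    if n=="side": cv2.imwrite("pics/b.png",cv2.resize(c["pixels"][200:330,240:370,::-1],None,fx=4,fy=4,interpolation=cv2.INTER_CUBIC))
```

```text
[ 0.4463 -0.2421  0.2004]
top long (array([ 0.4925, -0.0135]), 12, np.float64(0.0004), np.float64(0.11)) rimpot (array([ 0.4493, -0.2398]), 3, np.float64(0.0002), np.float64(0.0646))
side long None rimpot (array([ 0.4468, -0.2422]), 24, np.float64(0.0008), np.float64(0.0624))
```

View pics/b.png

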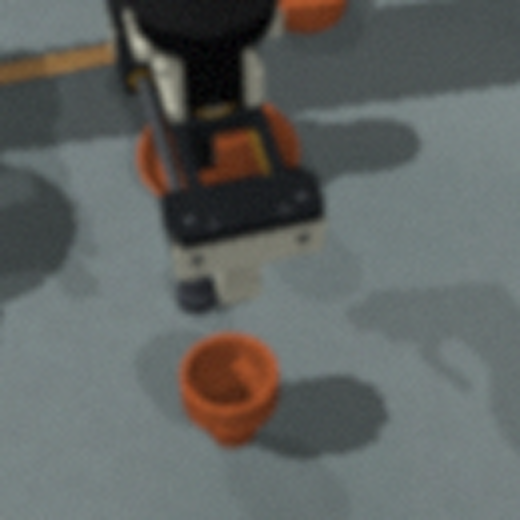

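jog_arm:
  travel:
    - [0.001,-0.001,0.08]
    - [0.001,-0.001,0.18]
    - [0.001,-0.001,0.26]
    - [0.001,-0.001,0.31]
    - [0.001,-0.001,0.336]
    - [0.001,-0.001,0.336]
    - [0.001,-0.001,0.336]
    - [0.001,-0.001,0.336]
    - [0.001,-0.001,0.336]
    - [0.001,-0.001,0.336]
  dr:
    - [0,0,0]
    - [0,0,0]
    - [0,0,0]
    - [0,0,0]
    - [0,0,0]
    - [0,0,0]
    - [0,0,0]
    - [0,0,0]
    - [0,0,0]
    - [0,0,0]
  claw: [1,1,1,1,1,0.85,0.75,0.65,0.6,0.6]
  newtons: 20

```text
time_s: 14.15
tcp_pos: [0.4485, -0.2396, 0.0335]
eef_rot: [180.0, -0.1, 0.0]
contact_force: [-0.0, 0.6, 6.5]
gripper_width: 0.0603
gripper_force: 20.0
```

jog_arm:
  travel:
    - [0,0,-0.06]
    - [0,0,-0.16]
    - [0,0,-0.25]
    - [0,-0.06,-0.28]
    - [0.02,-0.14,-0.28]
    - [0.04,-0.23,-0.28]
    - [0.06,-0.32,-0.28]
    - [0.08,-0.4,-0.28]
    - [0.089,-0.44,-0.28]
    - [0.089,-0.455,-0.28]
  dr:
    - [0,0,0]
    - [0,0,0]
    - [0,0,0]
    - [0,0,0]
    - [0,0,0]
    - [0,0,0]
    - [0,0,0]
    - [0,0,0]
    - [0,0,0]
    - [0,0,0]
  claw: [0.6,0.6,0.6,0.6,0.6,0.6,0.6,0.6,0.6,0.6]

```text
time_s: 15.4
tcp_pos: [0.492, -0.0108, 0.1724]
eef_rot: [-180.0, 0.0, 0.1]
contact_force: [0.0, 0.3, 0.0]
gripper_width: 0.0605
gripper_force: 20.0
```

Run:
```python
from h import *
print(r.get_state()["tcp_pos"].round(4))
for n in("top","side"):
    c=r.capture(n);P=cloud(c)
    print(n,"long",fit(P,(.492,-.0134),.027,.096,.113),"rimpot",fit(P,(.492,-.0134),.031,.194,.209))
    if n=="side": cv2.imwrite("pics/c.png",cv2.resize(c["pixels"][170:270,240:370,::-1],None,fx=5,fy=5,interpolation=cv2.INTER_CUBIC))
```

```text
[ 0.492  -0.0108  0.1724]
top long (array([ 0.4927, -0.0131]), 5, np.float64(0.0003), np.float64(0.1057)) rimpot (array([ 0.4926, -0.0093]), 3, np.float64(0.0005), np.float64(0.2009))
side long (array([ 0.4911, -0.0152]), 24, np.float64(0.0011), np.float64(0.1074)) rimpot (array([ 0.4909, -0.0175]), 7, np.float64(0.0098), np.float64(0.2076))
```

View pics/c.png

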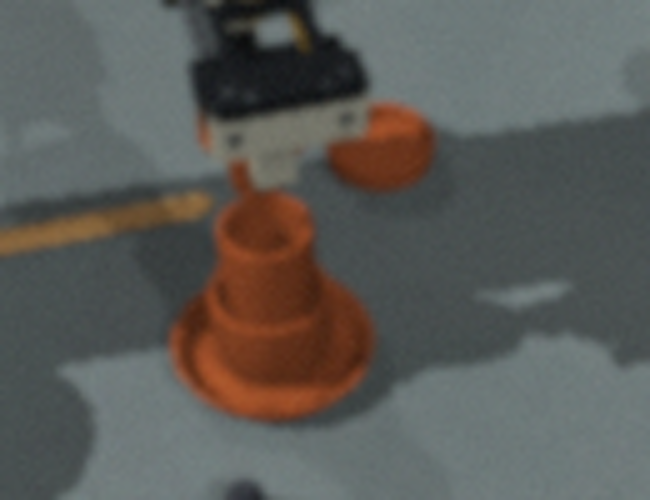

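jog_arm:
  travel:
    - [0,0.003,0.02]
    - [0,0.003,0.05]
    - [0,0.003,0.075]
    - [0,0.003,0.095]
    - [0,0.003,0.108]
    - [0,0.003,0.118]
    - [0,0.003,0.126]
    - [0,0.003,0.132]
    - [0,0.003,0.137]
    - [0,0.003,0.137]
  dr:
    - [0,0,0]
    - [0,0,0]
    - [0,0,0]
    - [0,0,0]
    - [0,0,0]
    - [0,0,0]
    - [0,0,0]
    - [0,0,0]
    - [0,0,0]
    - [0,0,0]
  claw: [0.6,0.6,0.6,0.6,0.6,0.6,0.6,0.6,0.6,0.6]

```text
time_s: 16.75
tcp_pos: [0.4926, -0.0132, 0.1046]
eef_rot: [-180.0, -0.1, 0.0]
contact_force: [-0.6, 0.9, 3.2]
gripper_width: 0.0603
gripper_force: 20.0
```

jog_arm:
  travel:
    - [0,0,0.001]
    - [0,0,0.001]
    - [0,0,0.001]
    - [0,0,-0.04]
    - [0,0,-0.12]
    - [0,0,-0.2]
    - [0.05,-0.07,-0.2]
    - [0.11,-0.15,-0.2]
    - [0.17,-0.23,-0.2]
    - [0.208,-0.289,-0.2]
  dr:
    - [0,0,0]
    - [0,0,0]
    - [0,0,0]
    - [0,0,0]
    - [0,0,0]
    - [0,0,0]
    - [0,0,0]
    - [0,0,0]
    - [0,0,0]
    - [0,0,0]
  claw: [0.75,0.85,0.92,1,1,1,1,1,1,1]

```text
time_s: 18.0
tcp_pos: [0.5971, 0.1327, 0.2037]
eef_rot: [180.0, 0.0, 0.0]
contact_force: [0.5, 0.9, -0.7]
gripper_width: 0.0878
gripper_force: 0.0
```

Run:
```python
from h import *
print(r.get_state()["tcp_pos"].round(4))
for n in("top","side"):
    c=r.capture(n);P=cloud(c)
    print(n,"rimpot",fit(P,(.492,-.0134),.031,.125,.140),"cover",fit(P,(.5967,.1315),.035,.013,.028))
    if n=="side": cv2.imwrite("pics/d.png",cv2.resize(c["pixels"][170:270,240:370,::-1],None,fx=5,fy=5,interpolation=cv2.INTER_CUBIC))
```

```text
[0.5971 0.1327 0.2037]
top rimpot (array([ 0.491 , -0.0127]), 24, np.float64(0.0009), np.float64(0.1351)) cover (array([0.5967, 0.1331]), 24, np.float64(0.0035), np.float64(0.0226))
side rimpot (array([ 0.49  , -0.0163]), 24, np.float64(0.0013), np.float64(0.1332)) cover (array([0.5962, 0.1295]), 24, np.float64(0.0013), np.float64(0.0216))
```

View pics/d.png

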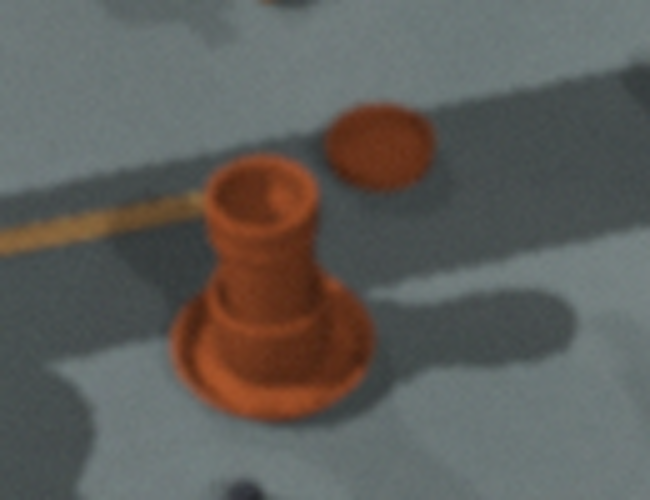

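jog_arm:
  travel:
    - [-0.001,0.001,0.1]
    - [-0.001,0.001,0.2]
    - [-0.001,0.001,0.29]
    - [-0.001,0.001,0.35]
    - [-0.001,0.001,0.385]
    - [-0.001,0.001,0.398]
    - [-0.001,0.001,0.398]
    - [-0.001,0.001,0.398]
    - [-0.001,0.001,0.398]
    - [-0.001,0.001,0.398]
  dr:
    - [0,0,0]
    - [0,0,0]
    - [0,0,0]
    - [0,0,0]
    - [0,0,0]
    - [0,0,0]
    - [0,0,0]
    - [0,0,0]
    - [0,0,0]
    - [0,0,0]
  claw: [1,1,1,1,1,1,0.85,0.75,0.68,0.68]
  newtons: 20

```text
time_s: 19.35
tcp_pos: [0.5963, 0.131, 0.0062]
eef_rot: [-180.0, -0.1, 0.0]
contact_force: [-0.6, 2.0, 6.3]
gripper_width: 0.0685
gripper_force: 20.0
```

jog_arm:
  travel:
    - [0,0,-0.05]
    - [0,0,-0.14]
    - [0,0,-0.24]
    - [0,0,-0.31]
    - [-0.04,0.05,-0.32]
    - [-0.08,0.11,-0.32]
    - [-0.13,0.18,-0.32]
    - [-0.18,0.25,-0.32]
    - [-0.205,0.28,-0.32]
    - [-0.21,0.29,-0.32]
  dr:
    - [0,0,0]
    - [0,0,0]
    - [0,0,0]
    - [0,0,0]
    - [0,0,0]
    - [0,0,0]
    - [0,0,0]
    - [0,0,0]
    - [0,0,0]
    - [0,0,0]
  claw: [0.68,0.68,0.68,0.68,0.68,0.68,0.68,0.68,0.68,0.68]

```text
time_s: 20.6
tcp_pos: [0.49, -0.015, 0.1654]
eef_rot: [-180.0, -0.0, -0.0]
contact_force: [1.0, -0.2, -1.7]
gripper_width: 0.0686
gripper_force: 20.0
```

Run:
```python
from h import *
print(r.get_state()["tcp_pos"].round(4))
c=r.capture("side");P=cloud(c)
print("cover",fit(P,(.491,-.014),.035,.173,.188),"rim",fit(P,(.491,-.014),.031,.118,.14))
cv2.imwrite("pics/e.png",cv2.resize(c["pixels"][150:270,240:370,::-1],None,fx=5,fy=5,interpolation=cv2.INTER_CUBIC))
```

```text
[ 0.49   -0.015   0.1654]
cover (array([ 0.4907, -0.0159]), 11, np.float64(0.008), np.float64(0.1858)) rim (array([ 0.4904, -0.0164]), 18, np.float64(0.0012), np.float64(0.1314))
```

View pics/e.png

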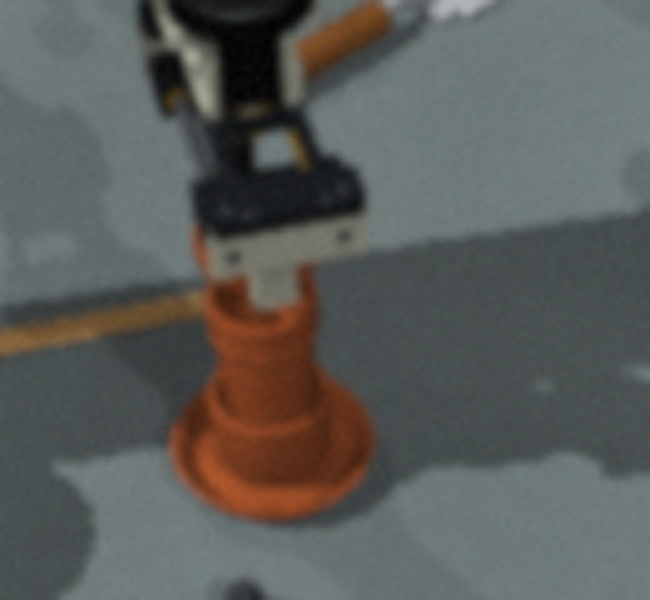

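jog_arm:
  travel:
    - [0.001,0,0.015]
    - [0.001,0,0.03]
    - [0.001,0,0.04]
    - [0.001,0,0.048]
    - [0.001,0,0.054]
    - [0.001,0,0.059]
    - [0.001,0,0.063]
    - [0.001,0,0.066]
    - [0.001,0,0.068]
    - [0.001,0,0.068]
  dr:
    - [0,0,0]
    - [0,0,0]
    - [0,0,0]
    - [0,0,0]
    - [0,0,0]
    - [0,0,0]
    - [0,0,0]
    - [0,0,0]
    - [0,0,0]
    - [0,0,0]
  claw: [0.68,0.68,0.68,0.68,0.68,0.68,0.68,0.68,0.68,0.68]

```text
time_s: 21.9
tcp_pos: [0.493, -0.0142, 0.1332]
eef_rot: [-180.0, -0.2, 0.1]
contact_force: [-1.5, -0.9, 12.5]
gripper_width: 0.0684
gripper_force: 20.0
```

jog_arm:
  travel:
    - [0,0,0]
    - [0,0,0]
    - [0,0,0]
    - [0,0,0]
    - [0,0,-0.04]
    - [0,0,-0.1]
    - [0,0,-0.18]
    - [0.02,-0.1,-0.2]
    - [0.04,-0.2,-0.2]
    - [0.06,-0.3,-0.2]
  dr:
    - [0,0,0]
    - [0,0,0]
    - [0,0,0]
    - [0,0,0]
    - [0,0,0]
    - [0,0,0]
    - [0,0,0]
    - [0,0,0]
    - [0,0,0]
    - [0,0,0]
  claw: [0.85,0.9,0.95,1,1,1,1,1,1,1]

```text
time_s: 23.15
tcp_pos: [0.5212, 0.137, 0.2314]
eef_rot: [-180.0, -0.0, -0.0]
contact_force: [0.5, -0.5, 0.2]
gripper_width: 0.0877
gripper_force: 0.0
```

Run:
```python
from h import *
for n in("top","side"):
    c=r.capture(n);P=cloud(c)
    print(n,"cover",fit(P,(.491,-.014),.035,.139,.156))
cv2.imwrite("pics/f.png",cv2.resize(c["pixels"][150:270,240:370,::-1],None,fx=5,fy=5,interpolation=cv2.INTER_CUBIC))
```

```text
top cover (array([ 0.4922, -0.0136]), 24, np.float64(0.0008), np.float64(0.1487))
side cover (array([ 0.4917, -0.0164]), 24, np.float64(0.001), np.float64(0.1474))
```

View pics/f.png

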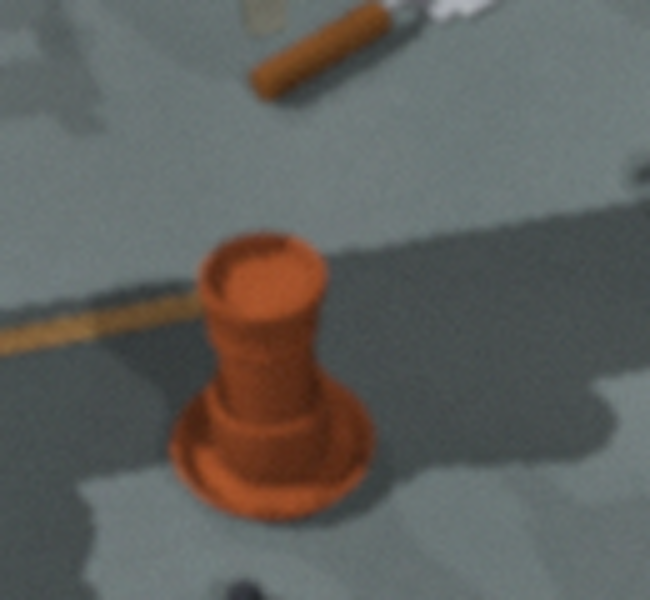

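The picture shows the full stack standing straight, with the cover level at crop (265, 280). Its top is at about 147 mm, which is where it should be when fully home.

```bash
python3 -c "
from plant import r
print(r.close_job())"
```

```text
the job is handed in; nothing more can be done
None
```

The terracotta is nested on the large saucer in the order asked (squat pot, tall pot, rimmed pot, small saucer as cover), with every piece upright and fully home in the last picture; the job was handed in at about 23 s, and no move went near the can, sprayer, trowel or marker.

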